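# Gauge the blind port of a ball valve

### The job

Take the depth gauge out of its blue stand and lower its rod into the upright port of the grey ball valve, then push it slowly down, against the stiff orange marker collar that catches on the rim, until you feel the rod firmly touch the bottom. Go gently, with less than 20 N, as the seal at the bottom is easily dented. Then let go and leave the gauge standing in the port, rod on the bottom and collar on the rim marking the depth, with the other parts on the mat left where they are.

Things in the scene. Friction and masses are not known exactly. Their poses are not given: they have to be found in the camera images.
- gauge: depth gauge, upright in the stand at the start: steel rod of 10 mm diameter, foot tapering to 6 mm over the lowest 4 mm, 110 mm long below a black square grip 24 x 24 mm and 36 mm high (yellow dot on top). Origin at the rod's lower tip, z up along the rod, x and y square to the grip's faces. About 0.13 kg, varying. An orange collar sits on the rod
- gauge_tip (a point): the rod's lower tip (the origin of gauge)
- gauge_grip (a point): centre of the gauge's black square grip, 128 mm above the tip
- collar (a joint): the orange marker collar (32 mm diameter, 10 mm thick) sliding stiffly on the rod: its underside is this value + 30 mm above the rod's tip. 0 (lowest stop, at the start) to 0.060 m. It takes about 3 N along the rod to shift it and it stays where it is left; the gauge's own weight does not shift it
- collar_under (a point): centre of the collar's underside
- valve: grey plastic ball valve with a red lever handle, clamped upright and immovable in a round cradle (72 mm diameter) on the mat. Origin at the centre of the cradle's underside, z up; 95 mm high, top nut 48 mm in diameter, the port open in its top. The lever stands out level along the valve's +x, at y = -50 mm, 45 mm up, out to x = 78 mm
- port (a point): centre of the port's mouth, level with the rim, 95 mm above the valve's origin. The port is an upright blind bore of 13 mm diameter; its bottom lies somewhere 38 to 62 mm below the rim: how deep is not known and not measured. The bottom is a rubber seal that gives about 1 mm for 8 N and is dented by more than 20 N
- stand: blue round gauge stand, fixed, 60 mm foot, 50 mm high with a blind hole of 13 mm diameter and 30 mm deep in its top, where the gauge stands. Origin at the centre of its underside
- stand_mouth (a point): centre of the stand's hole, level with its top
- nipple: bystander: chrome extension nipple standing, 28 mm diameter, 45 mm high; origin under its centre
- insert: bystander: white ceramic tap insert standing, 26 mm diameter, 40 mm high; origin under its centre
- spanner: bystander: steel spanner lying flat, 170 mm long
- tube: bystander: clear parts tube with blue twist cap, standing, 38 mm diameter, 90 mm high; origin under its centre
- reel: bystander: white flat tape reel, 56 mm diameter, 14 mm high; origin under its centre
- tray: bystander: yellow open parts tray 70 x 110 x 25 mm; origin under its centre
- sealant: bystander: sealant bottle, 44 mm diameter, 100 mm high; origin under its centre
Things that resemble listed ones, but are neither listed nor needed, are in the scene too. What is shaped like the gauge but pink, purple or red is not meant.

How it is judged:
On the way, in this order (a step that is already met when the one before it is completed fails the run):
1. the gauge is lifted clear of the stand (z of gauge_tip in the frame of stand_mouth above 0.01 m), for 0.1 s.
2. the rod stands in the port and is pushed onto its bottom with more than 3 N for 0.1 s (horizontal distance between gauge_tip and port below 0.006 m and z of gauge_tip in the frame of port below -0.03 m and angle between gauge's own z axis and vertical below 0.12 rad and contact force between gauge and pad_c0 above 3 N), for 0.1 s.
At the end, for the whole second after the job is handed in: the gauge stands released and at rest in the port (tip within 6 mm of the port's axis, more than 30 mm below the rim, tilted less than 0.12 rad), its rod resting on the bottom of the port (more than 0.3 N) and the collar's underside no more than 5 mm above the rim (horizontal distance between gauge_tip and port below 0.006 m and z of gauge_tip in the frame of port below -0.03 m and angle between gauge's own z axis and vertical below 0.12 rad and contact force between gauge and pad_c0 above 0.3 N and z of collar_under in the frame of port between -0.002 and 0.005 m and linear speed of gauge below 0.01 m/s); the robot touches nothing.
It fails at once if the gauge presses on the bottom of the port with more than 20 N (contact force between gauge and pad_c0 above 20 N).
It fails at once if the gauge (rod or collar) presses on the valve's body with more than 20 N (contact force between gauge and valve above 20 N).
It fails at once if the fingers or arm push on the valve with more than 10 N (contact force between any of the fingers, the arm and valve above 10 N).
It fails at once if one of the other parts on the mat is shifted by more than 25 mm (distance of any of nipple, insert, spanner, tube, reel, tray, sealant from where it was at the start of the episode above 0.025 m).
It also fails if it takes over 51 s, if anything falls off the work surface, if the arm or the gripper's body presses on something with over 40 N, if the wrist force passes 120 N, or if a joint passes its speed limit or range.

### The arm

A 6-joint arm with a two-finger parallel gripper is mounted at the origin on the work surface. World frame = base frame: x ahead of the robot, y to its left, z up, the work surface at z = 0. Lengths are in m, angles in rad, forces in N, time in s.
With the tool pointing down it reaches from about 0.35 to 0.95 m from the base axis. Payload 17.4 kg.
Tool frame: the origin (TCP) lies at the very end of the fingers, on their centre line; the grasp point (between the pads) lies 19 mm behind it; z points along the fingers, y is the line along which they close (so a half turn about z gives the same grasp; the last joint's range is limited). The gripper opens to 93 mm and grips with 3 to 60 N. Pads are 15 mm wide; open, the fingers measure 128 mm over their backs; the gripper's body (75 mm by 188 mm) begins 65 mm behind the grasp point.
Start: joints at [-1.17, 0.116, 1.442, -0, 1.584, -0.038], TCP at [0.287, -0.611, 0.219] pointing down, gripper open.
Joint ranges: [-2.83, 2.83], [-0.83, 2.19], [0.07, 2.5], [-1.14, 4.28], [0.01, 3], [-2.97, 2.97]. Speed limits (rad/s): [1.89, 1.89, 2.22, 3.14, 3.14, 3.14].

### API

Orientations are given as a unit quaternion [x, y, z, w].
In Python, from station import get_obs, get_image, camera_model, hand_in gives the robot as it stands. The module is installed in compiled form; this text tells all that it offers.
- The arm moves only by the tool carry_out, never from a script. Its argument "targets" is a list of rows, each an object of numbers: "hand": the opening, from -1 (shut) to 1 (fully open); "tx", "ty", "tz": the shift along the tool's x, y, z normalised to -1 to 1, where 1 is 100 mm; "spin": the turn about the tool's z normalised to -1 to 1, where 1 is 180 degrees. A call has 1 to 5 rows; each row is the pose to reach, as a shift and turn from the pose commanded when the call began, along the tool's axes at that moment, turning the shorter way round; what a row does not reach only later rows make up. A row lasts 1/8 s, in which the tool goes at most 62.5 mm and 10.7 degrees, less where a joint would pass 70% of its speed; a pose out of reach is approached as far as the arm can. A call with a number of a shift or a turn outside -1 to 1 is refused whole. A call with a gripper value outside its range is refused whole. The fingers move at their own pace and stop on an object; "newtons" is the grip in N (left out, the last holds). Time passes only in rows, so rows that repeat a pose let the fingers close. It gives the time, the measured TCP pose, the force, the opening and the grip force at its end, in the units of the state.
- get_obs(): the state, without advancing time (a new reading comes with each control period).
- get_image(name): name is "side" or "top" or "wrist"; returns (picture, depth): 384x512x3 uint8, blue, green, red; 384x512 float32, m along the optical axis (not along the pixel's ray), 0 where there is no reading.
- camera_model(name): a dict with "K" (3x3 intrinsics, pixels), "xyz" and "orientation" of the camera in the world. Camera axes: x right, y down, z forward; pixel columns grow to the right and rows downward; lengths in m; the calibration is good to about 2 mm. The wrist camera is an equidistant fisheye: a pixel r from the principal point sees the ray r / f radians off the axis. A picture is of the moment at which its call begins: read the wrist's pose just before it. camera_model takes no time and is no camera call; for the wrist camera it gives the pose at the moment of the call.
- hand_in(): hands the job in; it is judged then, once.
The state is a dict: "clock": time; "joint_positions": joint angles; "joint_velocities": joint speeds; "tau": joint torques, N m; "tcp_pos": TCP position; "tcp_rot": TCP orientation; "force": force on the tool from outside, world axes, zero at the start; "wrist_torque": the same for the moment, N m; "finger_gap": finger opening in m; "grip_force": force on a finger pad.
Only numpy, scipy, OpenCV 4.12 (cv2) and the standard library are available. Lean on these libraries where they do the work, as an engineer would, in place of code of your own. Each camera call takes 0.05 s, during which the arm holds its last target. There are 200 camera calls.

## Working session

There is one attempt and no reset: what is moved stays moved. The work goes in short steps, Python scripts to look and compute and a tool call to move; the robot and the scene stay as the last step left them, time stands still between calls to the robot, and variables do not carry over. Pictures are saved under pics/ and viewed, at most 10 in all, crops included, and the job is handed in when it is done.

Besides the shell and the picture viewer there is one more tool, called after "Call:" by a JSON object that holds its "method" and its "body". carry_out: Moves the arm, as the interface text tells. Scaled input: -1 to 1 covers 100 mm each way for a shift and 180 degrees each way for a turn. Its arguments: {"type":"object","properties":{"targets":{"type":"array"},"newtons":{"type":"number"}},"required":["targets"]}

```bash
mkdir -p pics; python3 - <<'E'
from station import *
import cv2,numpy as np
for n in("top","side"):
    p,d=get_image(n); cv2.imwrite(f"pics/{n}0.png",p); np.save(f"{n}0.npy",d)
    print(n,camera_model(n))
print(get_obs())
E
```

```text
top {'K': array([[383.20635917,   0.        , 253.46819865],
       [  0.        , 383.20635917, 191.89667894],
       [  0.        ,   0.        ,   1.        ]]), 'xyz': array([0.34061652, 0.0234961 , 1.11781094]), 'orientation': array([ 0.70925977, -0.70092181,  0.04766375, -0.05820109])}
side {'K': array([[473.7262389 ,   0.        , 255.82478195],
       [  0.        , 473.7262389 , 193.9509611 ],
       [  0.        ,   0.        ,   1.        ]]), 'xyz': array([0.41444185, 0.85599971, 0.87272784]), 'orientation': array([-0.0369876 ,  0.91637709, -0.39795351,  0.02275834])}
{'clock': 0.1, 'joint_positions': array([-1.16979133e+00,  1.16430125e-01,  1.44218987e+00, -2.44152283e-05,
        1.58402170e+00, -3.77878915e-02]), 'joint_velocities': array([ 0.00105618, -0.00276498, -0.0025754 , -0.00136278,  0.00191641,
       -0.00013778]), 'tau': array([ 3.54493757e-03, -7.22887015e+01, -6.23863721e+01,  7.81704951e-02,
        2.27737200e-02, -4.82573853e-05]), 'tcp_pos': array([ 0.28669082, -0.61088399,  0.21798967]), 'tcp_rot': array([ 9.76028885e-01,  2.17640391e-01, -1.06740632e-04, -5.13690358e-04]), 'force': array([-0.60504152,  0.43042316, -0.52801409]), 'wrist_torque': array([ 0.03838378, -0.00252634,  0.00265076]), 'grip_force': 0.0, 'finger_gap': 0.0930447382239423}
```

View pics/top0.png

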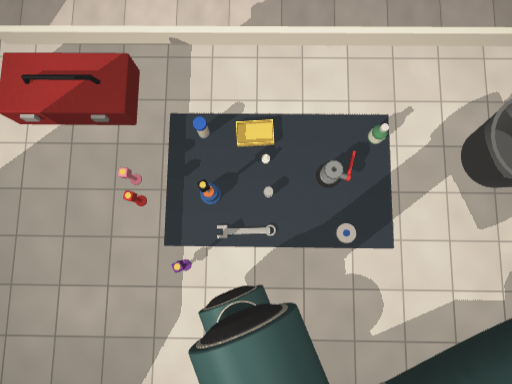

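View pics/side0.png

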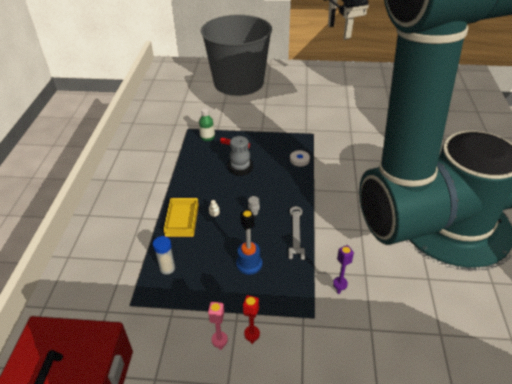

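The real gauge is the one with the black grip, orange collar and blue stand: top (203,185), side (248,215). The lookalikes are pink at top (125,173), red at (130,197) and purple at (180,266), so none of them fit. The grey valve with the red lever is at top (333,170), side (240,152). I'll confirm with an enlarged crop and measure.

```bash
cat > h.py <<'E'
import cv2,numpy as np
from scipy.spatial.transform import Rotation as R
from station import *
def ray(n,uv,c=None):
    c=c or camera_model(n);K=c["K"];x=(uv[0]-K[0,2])/K[0,0];y=(uv[1]-K[1,2])/K[1,1]
    if n=="wrist":
        r=np.hypot(x,y)+1e-12;v=np.array([x/r*np.sin(r),y/r*np.sin(r),np.cos(r)])
    else: v=np.array([x,y,1.])
    return np.array(c["xyz"]),R.from_quat(c["orientation"]).apply(v)
def onz(n,uv,z,c=None):
    o,v=ray(n,uv,c);return o+v*(z-o[2])/v[2]
def two(a,b):
    (o,v),(p,w)=a,b;v=v/np.linalg.norm(v);w=w/np.linalg.norm(w)
    s=np.linalg.lstsq(np.c_[v,-w],p-o,rcond=None)[0]
    q,r=o+s[0]*v,p+s[1]*w;return (q+r)/2,np.linalg.norm(q-r)
def blob(p,lo,hi,roi):
    x0,y0,x1,y1=roi;m=cv2.inRange(cv2.cvtColor(p[y0:y1,x0:x1],cv2.COLOR_BGR2HSV),lo,hi)
    n,l,s,c=cv2.connectedComponentsWithStats(m)
    i=1+np.argmax(s[1:,4]);return c[i]+[x0,y0],s[i,4]
def pix(n,X):
    c=camera_model(n);v=R.from_quat(c["orientation"]).inv().apply(np.array(X)-c["xyz"]);K=c["K"]
    if n=="wrist":
        t=np.arctan2(np.hypot(v[0],v[1]),v[2]);h=np.hypot(v[0],v[1])+1e-12;return K[:2,2]+K[0,0]*t*v[:2]/h
    return (K@(v/v[2]))[:2]
E
python3 - <<'E'
from h import *
t=cv2.imread("pics/top0.png");s=cv2.imread("pics/side0.png")
Y=((22,120,120),(35,255,255))
a,na=blob(t,*Y,(190,170,225,205));b,nb=blob(s,*Y,(235,200,262,225));print(a,na,b,nb)
print("dot",two(ray("top",a),ray("side",b)),onz("top",a,.166))
d=np.load("top0.npy");c=camera_model("top")
# valve top from depth: points at z about .095
def pts(roi):
    x0,y0,x1,y1=roi;out=[]
    for v in range(y0,y1):
        for u in range(x0,x1):
            if d[v,u]>0:
                o,r=ray("top",(u,v),c);out.append(o+r*d[v,u])
    return np.array(out)
P=pts((310,150,365,195));print("zmax",np.percentile(P[:,2],[90,99]))
q=P[abs(P[:,2]-.095)<.006];print("valve",len(q),q.mean(0),(q.min(0)+q.max(0))/2)
l=blob(t,(0,150,100),(8,255,255),(340,145,362,185));print("lever",l,onz("top",l[0],.05))
g=pts((190,170,225,210));q=g[g[:,2]>.15];print("gripTop",len(q),q.mean(0),np.ptp(q,0))
st=g[abs(g[:,2]-.05)<.005];print("stand",len(st),(st.min(0)+st.max(0))/2)
f=lambda p,x0,y0,x1,y1:cv2.resize(p[y0:y1,x0:x1],(390,290),interpolation=cv2.INTER_CUBIC)
cv2.imwrite("pics/c1.png",np.vstack([np.hstack([f(t,183,165,237,205),f(t,310,148,364,188)]),np.hstack([f(s,210,205,291,265+1),f(s,205,130,286,190)])]))
E
```

```text
[202.         184.46666667] 30 [247.08571429 213.31428571] 35
dot (array([0.50078102, 0.16801388, 0.17135143]), np.float64(0.0002666121418853277)) [0.50182247 0.16882888 0.166     ]
zmax [0.09708736 0.10445764]
valve 107 [ 0.55976698 -0.17340963  0.09880388] [ 0.55993655 -0.17495551  0.09534207]
lever (array([350.45098039, 165.7254902 ]), np.int32(102)) [ 0.57981938 -0.23373918  0.05      ]
gripTop 104 [0.50025908 0.16578646 0.17076716] [0.02815422 0.02889573 0.02339412]
stand 21 [0.50130536 0.15575222 0.05022496]
```

View pics/c1.png

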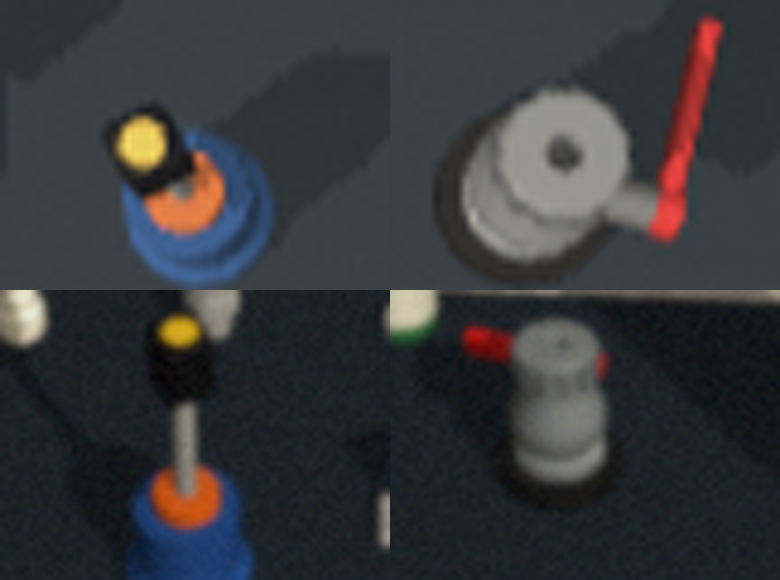

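The crop confirms it: black grip with yellow dot, orange collar and blue stand at top (202,184). The valve's port hole is at about top (334.4,169.1), with the lever clear to its side. Moving toward the gauge at height.

Call:
{"method": "carry_out", "body": {"targets": [{"tx": 0.25,"ty": -0.29,"tz": -0.04,"hand": 1},{"tx": 0.5,"ty": -0.58,"tz": -0.08,"hand": 1},{"tx": 0.75,"ty": -0.88,"tz": -0.12,"hand": 1}]}}

```text
validation failed for argument at $.ta...
```

Call:
{"method": "carry_out", "body": {"targets": [{"tx": 0.25,"ty": -0.29,"tz": -0.04,"spin": 0.0,"hand": 1.0},{"tx": 0.5,"ty": -0.58,"tz": -0.08,"spin": 0.0,"hand": 1.0},{"tx": 0.75,"ty": -0.88,"tz": -0.12,"spin": 0.0,"hand": 1.0}]}}

```text
clock: 0.48
tcp_pos: [0.3174, -0.4983, 0.2303]
tcp_rot: [0.976, 0.218, -0.0, -0.0]
force: [0.1, -0.2, -0.4]
finger_gap: 0.0929
grip_force: 0.0
```

All keys are needed, and the directions are as expected.

Call:
{"method": "carry_out", "body": {"targets": [{"tx": 0.25,"ty": -0.29,"tz": -0.04,"spin": 0.0,"hand": 1.0},{"tx": 0.5,"ty": -0.58,"tz": -0.08,"spin": 0.0,"hand": 1.0},{"tx": 0.75,"ty": -0.88,"tz": -0.12,"spin": 0.0,"hand": 1.0}]}}

```text
clock: 0.85
tcp_pos: [0.3479, -0.3867, 0.2425]
tcp_rot: [0.976, 0.218, -0.0, -0.0]
force: [1.0, 0.6, 0.1]
finger_gap: 0.0928
grip_force: 0.0
```

Call:
{"method": "carry_out", "body": {"targets": [{"tx": 0.25,"ty": -0.29,"tz": -0.04,"spin": 0.0,"hand": 1.0},{"tx": 0.5,"ty": -0.58,"tz": -0.08,"spin": 0.0,"hand": 1.0},{"tx": 0.75,"ty": -0.88,"tz": -0.12,"spin": 0.0,"hand": 1.0}]}}

```text
clock: 1.23
tcp_pos: [0.3783, -0.2752, 0.2545]
tcp_rot: [0.976, 0.218, -0.0, -0.0]
force: [-0.3, 1.0, 0.4]
finger_gap: 0.0927
grip_force: 0.0
```

Call:
{"method": "carry_out", "body": {"targets": [{"tx": 0.25,"ty": -0.29,"tz": -0.04,"spin": 0.0,"hand": 1.0},{"tx": 0.5,"ty": -0.58,"tz": -0.08,"spin": 0.0,"hand": 1.0},{"tx": 0.75,"ty": -0.88,"tz": -0.12,"spin": 0.0,"hand": 1.0}]}}

```text
clock: 1.6
tcp_pos: [0.4088, -0.1637, 0.2666]
tcp_rot: [0.976, 0.218, -0.0, -0.0]
force: [-0.2, -0.2, 0.5]
finger_gap: 0.0927
grip_force: 0.0
```

Call:
{"method": "carry_out", "body": {"targets": [{"tx": 0.25,"ty": -0.29,"tz": -0.04,"spin": 0.0,"hand": 1.0},{"tx": 0.5,"ty": -0.58,"tz": -0.08,"spin": 0.0,"hand": 1.0},{"tx": 0.75,"ty": -0.88,"tz": -0.12,"spin": 0.0,"hand": 1.0}]}}

```text
clock: 1.98
tcp_pos: [0.4394, -0.0522, 0.2786]
tcp_rot: [0.976, 0.218, -0.0, 0.0]
force: [0.5, -0.8, -0.6]
finger_gap: 0.0931
grip_force: 0.0
```

Call:
{"method": "carry_out", "body": {"targets": [{"tx": 0.25,"ty": -0.29,"tz": -0.04,"spin": 0.0,"hand": 1.0},{"tx": 0.5,"ty": -0.58,"tz": -0.08,"spin": 0.0,"hand": 1.0},{"tx": 0.75,"ty": -0.88,"tz": -0.12,"spin": 0.0,"hand": 1.0}]}}

```text
clock: 2.35
tcp_pos: [0.4699, 0.0594, 0.2906]
tcp_rot: [0.976, 0.218, -0.0, 0.0]
force: [0.3, -0.3, 0.1]
finger_gap: 0.0929
grip_force: 0.0
```

Call:
{"method": "carry_out", "body": {"targets": [{"tx": 0.25,"ty": -0.29,"tz": -0.04,"spin": 0.0,"hand": 1.0},{"tx": 0.5,"ty": -0.58,"tz": -0.08,"spin": 0.0,"hand": 1.0},{"tx": 0.75,"ty": -0.88,"tz": -0.12,"spin": 0.0,"hand": 1.0}]}}

```text
clock: 2.72
tcp_pos: [0.5004, 0.1709, 0.3025]
tcp_rot: [0.976, 0.218, -0.0, 0.0]
force: [0.4, -1.3, 0.0]
finger_gap: 0.0928
grip_force: 0.0
```

```bash
python3 - <<'E'
from h import *
o=get_obs();c=camera_model("wrist");p,d=get_image("wrist");cv2.imwrite("pics/w1.png",p)
print(o["clock"],o["tcp_pos"],o["tcp_rot"],c,pix("wrist",[.501,.168,.166]))
E
```

```text
2.725 [0.50040717 0.170925   0.30249511] [ 9.76024532e-01  2.17660469e-01 -1.80565654e-04  3.05013169e-05] {'K': array([[297.31863964,   0.        , 253.80881327],
       [  0.        , 297.31863964, 187.65810751],
       [  0.        ,   0.        ,   1.        ]]), 'xyz': array([0.56486877, 0.20070322, 0.46811383]), 'orientation': array([ 0.83723661, -0.5315803 , -0.0691733 ,  0.10803842])} [259.05816117 182.2973356 ]
```

View pics/w1.png

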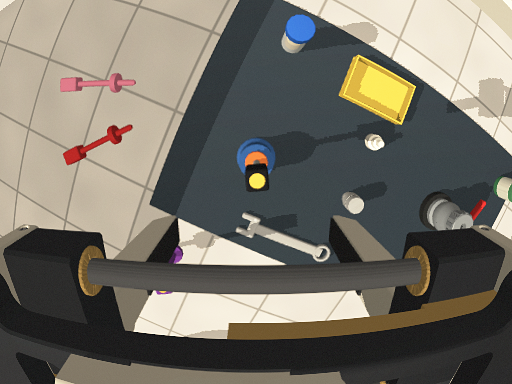

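The wrist view shows the gauge's yellow dot at (257,181), near the prediction of (259,182). The grip's faces are almost square to the fingers. I'll refine the yaw and centre.

```bash
python3 - <<'E'
from h import *
p=cv2.imread("pics/w1.png");a,n=blob(p,(22,120,120),(35,255,255),(240,165,275,200));print(a,n,"dot",onz("wrist",a,.166))
x0,y0=235,155;g=p[155:205,235:285];m=(g.max(2)<35).astype(np.uint8)*255
cs,_=cv2.findContours(m,cv2.RETR_EXTERNAL,cv2.CHAIN_APPROX_NONE);c=max(cs,key=cv2.contourArea)
r=cv2.minAreaRect(c);b=cv2.boxPoints(r)+[x0,y0];print(b.round(1))
W=np.array([onz("wrist",q,.166) for q in b]);o=get_obs();ty=R.from_quat(o["tcp_rot"]).as_matrix()
for i in range(4):
    e=W[(i+1)%4]-W[i];t=ty.T@e;print(np.linalg.norm(e).round(4),"angle in tool from x deg",np.degrees(np.arctan2(t[1],t[0])).round(1))
# bottom edge: lowest dark pixel per column
cols=[(u,np.nonzero(m[:,u])[0].max()) for u in range(50) if m[:,u].sum()>255*8];print([(u+x0,v+y0) for u,v in cols])
t=ty.T@(onz("wrist",a,.166)-o["tcp_pos"]);print("tool delta mm",t*1000)
cv2.imwrite("pics/w1c.png",cv2.resize(g,(500,500),interpolation=cv2.INTER_CUBIC))
E
```

```text
[256.48369565 180.30434783] 184 dot [0.501785   0.17135163 0.166     ]
[[244.5 168.6]
 [256.  156.5]
 [278.1 177.3]
 [266.6 189.5]]
0.0175 angle in tool from x deg 43.1
0.0318 angle in tool from x deg 133.6
0.0178 angle in tool from x deg -137.9
0.0321 angle in tool from x deg -45.9
[(248, np.int64(190)), (249, np.int64(186)), (250, np.int64(191)), (253, np.int64(190)), (254, np.int64(190)), (255, np.int64(190)), (256, np.int64(190)), (257, np.int64(190)), (259, np.int64(190)), (264, np.int64(189)), (266, np.int64(189)), (267, np.int64(189))]
tool delta mm [ -0.46182129   2.96252361 136.42048547]
```

View pics/w1c.png

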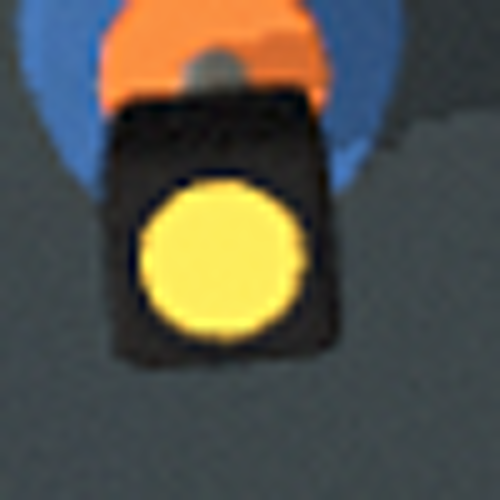

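The crop shows the dot centred on a nearly square-on grip; its near edge runs from (247,191) to (269,189). The arm was still settling when that picture was taken, so I'll re-measure at rest.

```bash
python3 - <<'E'
from h import *
o=get_obs();p,d=get_image("wrist");M=R.from_quat(o["tcp_rot"]).as_matrix();T=o["tcp_pos"]
a,n=blob(p,(22,120,120),(35,255,255),(235,160,285,205));X=onz("wrist",a,.166);print(T,a,n,X,"tool mm",M.T@(X-T)*1000, o["joint_velocities"].round(4))
u,v=np.round(a).astype(int);x0,y0=u-16,v-16;g=p[y0:y0+32,x0:x0+32].max(2).astype(float)
pts=[]
for c in range(8,25):   # lower edge of grip: dark->mat
    col=g[22:31,c];k=np.argmax(np.diff(col));pts.append((c+x0,22+k+.5+y0))
pts=np.array(pts,float);s=np.polyfit(pts[:,0],pts[:,1],1);print(pts[:,1],s)
e=onz("wrist",(u+10,np.polyval(s,u+10)),.166)-onz("wrist",(u-10,np.polyval(s,u-10)),.166);t=M.T@e;print("edge in tool deg",np.degrees(np.arctan2(t[1],t[0])))
E
```

```text
[0.501023   0.1740678  0.30242427] [259.16939891 182.24590164] 183 [0.5006699 0.165983  0.166    ] tool mm [ -3.75847837   7.34404596 136.41483802] [-0.0553 -0.0255  0.0317 -0.0069  0.0018 -0.0919]
[193.5 193.5 193.5 193.5 193.5 193.5 193.5 192.5 192.5 192.5 192.5 192.5
 192.5 192.5 192.5 192.5 192.5] [-8.57843137e-02  2.15129902e+02]
edge in tool deg 84.80378731389285
```

The arm was still oscillating. I'll apply the small yaw correction of about -5°, descend a little, hold still and measure again.

Call:
{"method": "carry_out", "body": {"targets": [{"tx": 0.0,"ty": 0.01,"tz": 0.2,"spin": -0.015,"hand": 1.0},{"tx": 0.0,"ty": 0.01,"tz": 0.4,"spin": -0.028,"hand": 1.0},{"tx": 0.0,"ty": 0.01,"tz": 0.4,"spin": -0.028,"hand": 1.0},{"tx": 0.0,"ty": 0.01,"tz": 0.4,"spin": -0.028,"hand": 1.0},{"tx": 0.0,"ty": 0.01,"tz": 0.4,"spin": -0.028,"hand": 1.0}]}}

```text
clock: 3.45
tcp_pos: [0.5009, 0.1686, 0.2636]
tcp_rot: [0.966, 0.26, 0.001, -0.0]
force: [0.1, -1.1, 0.5]
finger_gap: 0.0928
grip_force: 0.0
```

```bash
cat >> h.py <<'E'
def look():
    o=get_obs();c=camera_model("wrist");p,d=get_image("wrist");return o,c,p,d
def dot(p,c,z,roi,n="wrist"):
    a,k=blob(p,(22,120,120),(35,255,255),roi);return a,k,onz(n,a,z,c)
E
python3 - <<'E'
from h import *
o,c,p,d=look();M=R.from_quat(o["tcp_rot"]).as_matrix();T=o["tcp_pos"]
a,n,X=dot(p,c,.166,(225,150,295,225));print(T,o["joint_velocities"].round(4),a,n,X,"tool mm",M.T@(X-T)*1000)
u,v=np.round(a).astype(int);x0,y0=u-20,v-20;g=p[y0:y0+40,x0:x0+40].max(2).astype(float)
cv2.imwrite("pics/w2.png",p)
pts=[]
for q in range(9,32):
    col=cv2.GaussianBlur(g,(5,1),0)[26:40,q];pts.append((q+x0,26+np.argmax(np.diff(col))+.5+y0))
pts=np.array(pts,float);s=np.polyfit(pts[:,0],pts[:,1],1);print(pts[:,1])
e=onz("wrist",(u+10,np.polyval(s,u+10)),.166,c)-onz("wrist",(u-10,np.polyval(s,u-10)),.166,c);t=M.T@e;print("edge deg",np.degrees(np.arctan2(t[1],t[0])))
E
```

```text
[0.50094403 0.16864238 0.26363442] [ 0.0004  0.0021  0.0031 -0.0013 -0.0008 -0.0015] [254.27385892 188.56016598] 241 [0.50219393 0.16850519 0.166     ] tool mm [ 0.89765367  0.71916002 97.63574244]
[199.5 200.5 200.5 200.5 200.5 200.5 200.5 200.5 200.5 200.5 200.5 200.5
 200.5 200.5 200.5 200.5 200.5 200.5 200.5 200.5 200.5 200.5 200.5]
edge deg 90.62306179508016
```

Aligned: yaw is within 1° and the offset under 1 mm. Descending 135 mm and gripping.

Call:
{"method": "carry_out", "body": {"targets": [{"tx": 0.01,"ty": 0.005,"tz": 0.3,"spin": 0.0,"hand": 1.0},{"tx": 0.01,"ty": 0.005,"tz": 0.6,"spin": 0.0,"hand": 1.0},{"tx": 0.01,"ty": 0.005,"tz": 0.8,"spin": 0.0,"hand": 1.0},{"tx": 0.01,"ty": 0.005,"tz": 0.95,"spin": 0.0,"hand": 1.0}]}}

```text
clock: 4.0
tcp_pos: [0.5019, 0.1688, 0.1671]
tcp_rot: [0.966, 0.26, 0.0, 0.0]
force: [0.1, -0.3, -0.3]
finger_gap: 0.0929
grip_force: 0.0
```

Call:
{"method": "carry_out", "body": {"targets": [{"tx": 0.0,"ty": 0.0,"tz": 0.2,"spin": 0.0,"hand": 1.0},{"tx": 0.0,"ty": 0.0,"tz": 0.4,"spin": 0.0,"hand": 1.0},{"tx": 0.0,"ty": 0.0,"tz": 0.4,"spin": 0.0,"hand": 1.0}]}}

```text
clock: 4.38
tcp_pos: [0.5012, 0.1686, 0.1259]
tcp_rot: [0.966, 0.26, -0.001, 0.0]
force: [0.5, -0.3, 0.4]
finger_gap: 0.0928
grip_force: 0.0
```

Call:
{"method": "carry_out", "body": {"targets": [{"tx": 0.0,"ty": 0.0,"tz": 0.0,"spin": 0.0,"hand": -1.0},{"tx": 0.0,"ty": 0.0,"tz": 0.0,"spin": 0.0,"hand": -1.0},{"tx": 0.0,"ty": 0.0,"tz": 0.0,"spin": 0.0,"hand": -1.0},{"tx": 0.0,"ty": 0.0,"tz": 0.0,"spin": 0.0,"hand": -1.0},{"tx": 0.0,"ty": 0.0,"tz": 0.0,"spin": 0.0,"hand": -1.0}], "newtons": 40}}

```text
clock: 5.0
tcp_pos: [0.5019, 0.1688, 0.1277]
tcp_rot: [0.966, 0.26, 0.0, 0.0]
force: [0.4, 0.0, 0.2]
finger_gap: 0.0475
grip_force: 0.0
```

Call:
{"method": "carry_out", "body": {"targets": [{"tx": 0.0,"ty": 0.0,"tz": 0.0,"spin": 0.0,"hand": -1.0},{"tx": 0.0,"ty": 0.0,"tz": 0.0,"spin": 0.0,"hand": -1.0},{"tx": 0.0,"ty": 0.0,"tz": 0.0,"spin": 0.0,"hand": -1.0},{"tx": 0.0,"ty": 0.0,"tz": 0.0,"spin": 0.0,"hand": -1.0},{"tx": 0.0,"ty": 0.0,"tz": 0.0,"spin": 0.0,"hand": -1.0}]}}

```text
clock: 5.62
tcp_pos: [0.5018, 0.1688, 0.1276]
tcp_rot: [0.966, 0.26, -0.0, -0.0]
force: [0.4, 1.2, -0.4]
finger_gap: 0.0237
grip_force: 40.0
```

Gripped at 24 mm. Lifting 110 mm and checking the tool and gauge.

Call:
{"method": "carry_out", "body": {"targets": [{"tx": 0.0,"ty": 0.0,"tz": -0.1,"spin": 0.0,"hand": -1.0},{"tx": 0.0,"ty": 0.0,"tz": -0.3,"spin": 0.0,"hand": -1.0},{"tx": 0.0,"ty": 0.0,"tz": -0.55,"spin": 0.0,"hand": -1.0},{"tx": 0.0,"ty": 0.0,"tz": -0.8,"spin": 0.0,"hand": -1.0},{"tx": 0.0,"ty": 0.0,"tz": -1.0,"spin": 0.0,"hand": -1.0}]}}

```text
clock: 6.25
tcp_pos: [0.5021, 0.1689, 0.2301]
tcp_rot: [0.966, 0.26, 0.001, -0.0]
force: [-0.6, -0.0, -2.2]
finger_gap: 0.0236
grip_force: 40.0
```

Call:
{"method": "carry_out", "body": {"targets": [{"tx": 0.0,"ty": 0.0,"tz": -0.1,"spin": 0.0,"hand": -1.0},{"tx": 0.0,"ty": 0.0,"tz": -0.2,"spin": 0.0,"hand": -1.0},{"tx": 0.0,"ty": 0.0,"tz": -0.2,"spin": 0.0,"hand": -1.0},{"tx": 0.0,"ty": 0.0,"tz": -0.2,"spin": 0.0,"hand": -1.0}]}}

```text
clock: 6.75
tcp_pos: [0.5017, 0.1688, 0.2469]
tcp_rot: [0.966, 0.26, -0.0, -0.0]
force: [-0.2, -0.3, -1.4]
finger_gap: 0.0238
grip_force: 40.0
```

```bash
python3 - <<'E'
from h import *
o,c,p,d=look();cv2.imwrite("pics/w3.png",p)
s,_=get_image("side");t,_=get_image("top");cv2.imwrite("pics/s3.png",s);cv2.imwrite("pics/t3.png",t)
print(o["clock"],o["tcp_pos"],o["force"])
M=R.from_quat(o["tcp_rot"]).as_matrix();T=o["tcp_pos"]
t0=cv2.imread("pics/top0.png")
g=t0[163:176,328:342].min(2);print(g)
P=onz("top",(334.4,169.1),.095);print("port",P,"tool mm",M.T@(P-T)*1000)
E
```

```text
6.75 [0.50170866 0.16875938 0.24691514] [-0.17231902 -0.28717888 -1.40971701]
[[135 144 144 145 144 144 144 144 144 144 144 134 105  60]
 [144 145 144 144 145 144 144 144 144 144 144 144 134  86]
 [144 145 145 144 144 145 144 144 145 144 144 145 144 120]
 [145 144 144 144 136 120 125 137 145 145 145 144 144 138]
 [145 144 144 138 104  87  93 122 140 144 144 144 144 144]
 [144 145 143 124  78  75  71  90 120 145 144 144 145 144]
 [144 145 144 121  70  70  66  65  99 144 145 144 145 143]
 [144 144 145 136  80  58  64  64 112 144 144 144 144 143]
 [144 145 144 144 126 109  93 121 137 145 145 144 144 144]
 [145 145 145 144 144 139 131 144 144 144 144 144 145 140]
 [144 144 145 144 144 145 144 144 144 145 145 144 144 126]
 [151 144 145 145 145 145 144 145 145 145 144 144 139 120]
 [143 146 147 145 145 145 145 144 145 144 144 139 131 126]]
port [ 0.5599458  -0.17922752  0.095     ] tool mm [-124.47493023  330.12977502  151.93742625]
```

Call:
{"method": "carry_out", "body": {"targets": [{"tx": -0.05,"ty": 0.14,"tz": 0.0,"spin": 0.0,"hand": -1.0},{"tx": -0.15,"ty": 0.4,"tz": 0.0,"spin": 0.0,"hand": -1.0},{"tx": -0.25,"ty": 0.68,"tz": 0.0,"spin": 0.0,"hand": -1.0},{"tx": -0.36,"ty": 0.95,"tz": 0.0,"spin": 0.0,"hand": -1.0}]}}

```text
clock: 7.4
tcp_pos: [0.5186, 0.0668, 0.2476]
tcp_rot: [0.966, 0.26, -0.0, 0.0]
force: [-0.1, -0.1, -1.7]
finger_gap: 0.0236
grip_force: 40.0
```

Call:
{"method": "carry_out", "body": {"targets": [{"tx": -0.12,"ty": 0.32,"tz": 0.0,"spin": 0.0,"hand": -1.0},{"tx": -0.24,"ty": 0.64,"tz": 0.0,"spin": 0.0,"hand": -1.0},{"tx": -0.36,"ty": 0.95,"tz": 0.0,"spin": 0.0,"hand": -1.0}]}}

```text
clock: 7.78
tcp_pos: [0.535, -0.0337, 0.2476]
tcp_rot: [0.966, 0.26, -0.0, 0.0]
force: [0.7, -0.2, -1.5]
finger_gap: 0.0236
grip_force: 40.0
```

Call:
{"method": "carry_out", "body": {"targets": [{"tx": -0.12,"ty": 0.32,"tz": 0.0,"spin": 0.0,"hand": -1.0},{"tx": -0.24,"ty": 0.64,"tz": 0.0,"spin": 0.0,"hand": -1.0},{"tx": -0.32,"ty": 0.85,"tz": 0.0,"spin": 0.0,"hand": -1.0},{"tx": -0.36,"ty": 0.95,"tz": 0.0,"spin": 0.0,"hand": -1.0}]}}

```text
clock: 8.28
tcp_pos: [0.5517, -0.1331, 0.2475]
tcp_rot: [0.966, 0.26, -0.0, -0.0]
force: [-0.6, 0.3, -1.6]
finger_gap: 0.0236
grip_force: 40.0
```

Call:
{"method": "carry_out", "body": {"targets": [{"tx": -0.08,"ty": 0.23,"tz": 0.0,"spin": 0.0,"hand": -1.0},{"tx": -0.15,"ty": 0.4,"tz": 0.0,"spin": 0.0,"hand": -1.0},{"tx": -0.16,"ty": 0.43,"tz": 0.0,"spin": 0.0,"hand": -1.0},{"tx": -0.16,"ty": 0.43,"tz": 0.0,"spin": 0.0,"hand": -1.0},{"tx": -0.16,"ty": 0.43,"tz": 0.0,"spin": 0.0,"hand": -1.0}]}}

```text
clock: 8.9
tcp_pos: [0.5596, -0.1764, 0.2477]
tcp_rot: [0.965, 0.261, 0.0, -0.0]
force: [-0.0, 0.4, -0.9]
finger_gap: 0.0238
grip_force: 40.0
```

```bash
python3 - <<'E'
from h import *
o,c,p,d=look();cv2.imwrite("pics/w4.png",p)
s,_=get_image("side");t,_=get_image("top");cv2.imwrite("pics/s4.png",s);cv2.imwrite("pics/t4.png",t)
print(o["clock"],o["tcp_pos"],o["tcp_rot"],o["force"],o["joint_velocities"].round(3))
for n in("wrist","side"):print(n,pix(n,[.56,-.178,.095]))
f=lambda q,u,v,r:cv2.resize(q[v-r:v+r,u-r:u+r],(390,390),interpolation=cv2.INTER_CUBIC)
uw=pix("wrist",[.56,-.178,.095]).astype(int)
cv2.imwrite("pics/c4.png",np.hstack([f(p,uw[0],uw[1]-20,70),f(s,245,130,40)]));print(uw)
E
```

```text
8.9 [ 0.55957376 -0.17644057  0.24774467] [ 9.65438901e-01  2.60629467e-01  8.86170757e-05 -5.12133734e-05] [-0.03059783  0.3521445  -0.89591643] [ 0.001 -0.    -0.002 -0.003 -0.    -0.001]
wrist [254.87470088 176.74472931]
side [238.74100205 141.81046835]
[254 176]
```

View pics/c4.png

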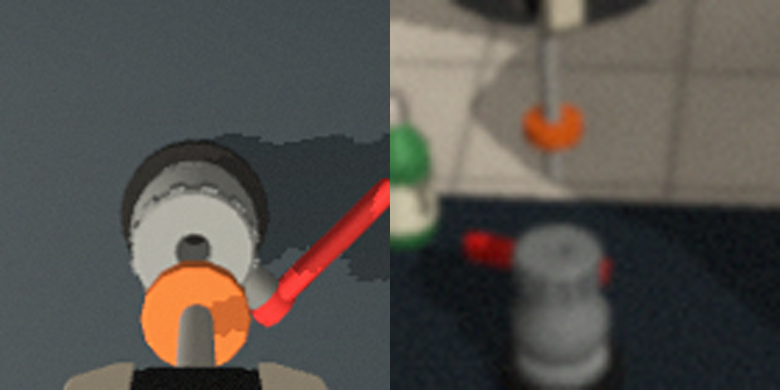

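The hole is visible at wrist (253,175), partly hidden by the collar, and at side (240.5,141). The rod hangs just above it, within a few mm. I'll refine in-view: rim circle fits, plus the known collar as a per-camera bias check.

```bash
cat > fit.py <<'E'
from h import *
from scipy.optimize import least_squares
def circ(n,p,c,P0,z,r=.024,thr=(110,190)):
    """edge of bright grey rim face: sample radially on the plane z, strongest fall of brightness"""
    K=c["K"];Rm=R.from_quat(c["orientation"]).inv();g=cv2.GaussianBlur(p.min(2),(3,3),0).astype(np.float32)
    sat=(p.max(2).astype(int)-p.min(2));pts=[]
    def px(X):
        v=Rm.apply(X-c["xyz"])
        if n=="wrist":
            h=np.hypot(v[0],v[1])+1e-12;return K[:2,2]+K[0,0]*np.arctan2(h,v[2])*v[:2]/h
        return (K@(v/v[2]))[:2]
    rr=np.linspace(.015,.032,60)
    for a in np.linspace(0,2*np.pi,120,endpoint=False):
        X=np.array([[P0[0]+q*np.cos(a),P0[1]+q*np.sin(a),z] for q in rr]);u=np.array([px(x) for x in X],np.float32)
        l=cv2.remap(g,u[:,0][None],u[:,1][None],cv2.INTER_LINEAR)[0];s=cv2.remap(sat.astype(np.float32),u[:,0][None],u[:,1][None],cv2.INTER_LINEAR)[0]
        if s.max()>40 or l[0]<100:continue
        k=np.argmin(np.gradient(l));
        if 2<k<57 and np.gradient(l)[k]<-2: pts.append(X[k,:2])
    pts=np.array(pts);f=least_squares(lambda q:np.hypot(*(pts-q).T)-r,P0[:2],loss="soft_l1",f_scale=.001)
    return f.x,len(pts),np.sqrt(np.mean(np.minimum(abs(f.fun),.01)**2))
E
python3 - <<'E'
from fit import *
c4=camera_model("wrist");o=get_obs();T=o["tcp_pos"]
OR=((4,150,120),(16,255,255));C=np.array([T[0],T[1],T[2]-.1077+.035])
for n,f,c in(("wrist","w4",c4),("top","t4",camera_model("top")),("side","s4",camera_model("side"))):
    p=cv2.imread(f"pics/{f}.png")
    if n!="top":
        u=pix(n,C);r=[int(x) for x in(u[0]-35,u[1]-30,u[0]+35,u[1]+30)];a,k=blob(p,*OR,r);print(n,"collar seen",a,k,"at",onz(n,a,C[2],c),"pred",u,C)
    q=cv2.imread("pics/top0.png" if n=="top" else f"pics/{f}.png") if n!="side" else cv2.imread("pics/side0.png")
    print(n,"rim",circ(n,q,c,[.56,-.177],.095))
s=cv2.imread("pics/side0.png");g=s[136:147,230:252].min(2);print(g)
print("side hole",onz("side",(240.5,140.9),.095),"two",two(ray("side",(240.5,140.9)),ray("top",(333.9,168.8))))
E
```

```text
wrist collar seen [253.89297659 196.30100334] 897 at [ 0.56050573 -0.17651549  0.1751031 ] pred [253.48028346 197.29684105] [ 0.5595821  -0.17665451  0.1751031 ]
wrist rim (array([ 0.55964609, -0.17470046]), 75, np.float64(0.0015522995889132242))
top rim (array([ 0.56033824, -0.17685486]), 79, np.float64(0.002062795224418732))
side collar seen [238.14864865 116.14864865] 74 at [ 0.5591056  -0.18256626  0.1751031 ] pred [237.71163072 117.41115222] [ 0.5595821  -0.17665451  0.1751031 ]
side rim (array([ 0.56047558, -0.18148009]), 38, np.float64(0.001155876504384703))
[[ 27  30  38  42  55  57  65  80  82  81  84  81  69  58  50  38  32  28
   29  24  24  19]
 [ 29  30  52  69  85  91  92  97 103 104 102  99  98  90  79  64  49  34
   26  29  20  24]
 [ 39  53  76  93 104 103 108 111 108 112 108 106 107 103 102  87  70  49
   31  23  26  25]
 [ 43  69  93 103 109 108 110 112 115 107 107 103 108 106 107 103  96  67
   40  31  31  23]
 [ 59  85 101 104 106 105 103 112 109 105  95  94 103 106 108 107 100  87
   55  34  31  24]
 [ 64  92 104 108 108 108 107 105 103  96  87  91  95 107 107 108 106  95
   72  39  33  28]
 [ 65  92 105 107 109 107 104 107 107 103  99  97 105 111 109 111 109  99
   72  48  37  30]
 [ 60  87 101 108 106 106 106 104 107 104 103 109 111 107 112 113 111  95
   70  43  36  32]
 [ 50  73  90 100 103 106 110 109 109 106 111 111 113 116 116 112 104  90
   62  43  35  31]
 [ 44  59  75  90  97 102 105 108 111 115 115 119 120 119 116 105  96  79
   61  41  34  30]
 [ 43  54  67  77  88  93 103 104 114 114 113 120 120 113 103  95  91  79
   53  38  36  34]]
side hole [ 0.55565848 -0.1824518   0.095     ] two (array([ 0.55724306, -0.1767636 ,  0.09983589]), np.float64(0.004851583984581635))
```

The views agree to about 2–3 mm, but the hole is half hidden. Shifting 30 mm along tool -x uncovers it for a clean close measurement.

Call:
{"method": "carry_out", "body": {"targets": [{"tx": -0.15,"ty": 0.0,"tz": 0.0,"spin": 0.0,"hand": -1.0},{"tx": -0.3,"ty": 0.0,"tz": 0.0,"spin": 0.0,"hand": -1.0},{"tx": -0.3,"ty": 0.0,"tz": 0.0,"spin": 0.0,"hand": -1.0},{"tx": -0.3,"ty": 0.0,"tz": 0.0,"spin": 0.0,"hand": -1.0},{"tx": -0.3,"ty": 0.0,"tz": 0.0,"spin": 0.0,"hand": -1.0}]}}

```text
clock: 9.68
tcp_pos: [0.5338, -0.1921, 0.2476]
tcp_rot: [0.966, 0.26, 0.0, -0.0]
force: [-0.4, 0.3, -1.2]
finger_gap: 0.0236
grip_force: 40.0
```

```bash
python3 - <<'E'
from fit import *
o,c,p,d=look();cv2.imwrite("pics/w5.png",p);T=o["tcp_pos"];M=R.from_quat(o["tcp_rot"]).as_matrix()
print(T,o["joint_velocities"].round(3))
P,k,e=circ("wrist",p,c,[.56,-.177],.095);print("rim",P,k,e)
u=pix("wrist",[.56,-.177,.095]).round().astype(int);r=12;g=p[u[1]-r:u[1]+r,u[0]-r:u[0]+r].min(2)
m=(g<105).astype(np.uint8);n,l,s,cc=cv2.connectedComponentsWithStats(m);i=1+np.argmin(np.hypot(*(cc[1:]-r).T)+100*(s[1:,4]<8))
h=cc[i]+u-r;H=onz("wrist",h,.095,c);print("hole",h,s[i],H,"tool mm",M.T@(H-T)*1000)
a,k=blob(p,(4,150,120),(16,255,255),(220,165,290,230));C=T[2]-.1077
print("collar",a,k,onz("wrist",a,C+.036,c),"tcp",T)
cv2.imwrite("pics/c5.png",cv2.resize(p[u[1]-30:u[1]+50,u[0]-50:u[0]+50],(750,600),interpolation=cv2.INTER_CUBIC));print(u)
E
```

```text
[ 0.53380344 -0.19209     0.24764659] [ 0.002  0.003  0.    -0.001  0.001 -0.002]
rim [ 0.56010058 -0.17431857] 119 0.0019247416938900162
hole [252.39516129 148.02419355] [  5   5  12  13 124] [ 0.56025089 -0.1751527   0.095     ] tool mm [ 31.36349368  -1.3407749  152.64944566]
collar [253.84065934 196.18901099] 910 [ 0.5350188  -0.19172983  0.17594659] tcp [ 0.53380344 -0.19209     0.24764659]
[254 149]
```

View pics/c5.png

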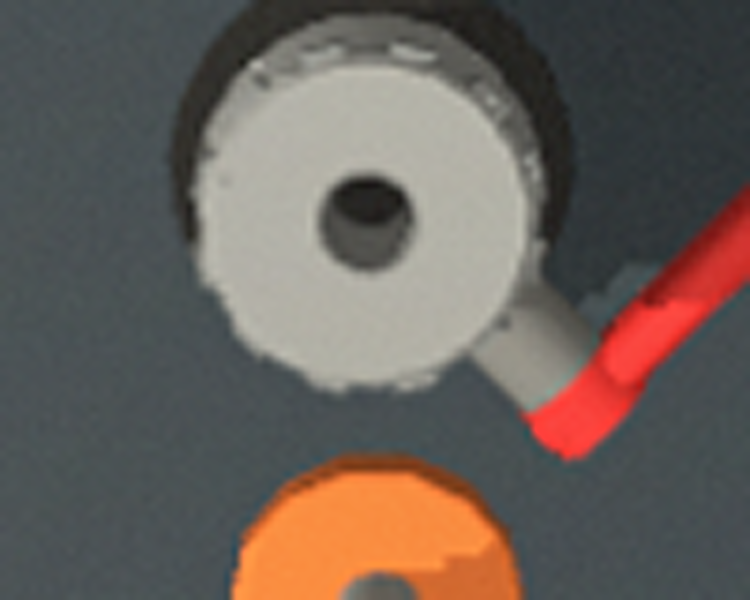

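The hole is clearly seen at wrist (252.4,148.0), which gives a port offset of about (+31,-1.3) mm in tool axes. I'll go over it and down to just above the rim.

Call:
{"method": "carry_out", "body": {"targets": [{"tx": 0.15,"ty": -0.006,"tz": 0.0,"spin": 0.0,"hand": -1.0},{"tx": 0.308,"ty": -0.012,"tz": 0.0,"spin": 0.0,"hand": -1.0},{"tx": 0.308,"ty": -0.012,"tz": 0.15,"spin": 0.0,"hand": -1.0},{"tx": 0.308,"ty": -0.012,"tz": 0.3,"spin": 0.0,"hand": -1.0},{"tx": 0.308,"ty": -0.012,"tz": 0.4,"spin": 0.0,"hand": -1.0}]}}

```text
clock: 10.35
tcp_pos: [0.5591, -0.1756, 0.2058]
tcp_rot: [0.966, 0.26, -0.001, -0.0]
force: [0.3, -0.0, -1.8]
finger_gap: 0.024
grip_force: 40.0
```

Call:
{"method": "carry_out", "body": {"targets": [{"tx": 0.0,"ty": 0.0,"tz": 0.0,"spin": 0.0,"hand": -1.0},{"tx": 0.0,"ty": 0.0,"tz": 0.0,"spin": 0.0,"hand": -1.0},{"tx": 0.0,"ty": 0.0,"tz": 0.02,"spin": 0.0,"hand": -1.0},{"tx": 0.0,"ty": 0.0,"tz": 0.04,"spin": 0.0,"hand": -1.0},{"tx": 0.0,"ty": 0.0,"tz": 0.06,"spin": 0.0,"hand": -1.0}]}}

```text
clock: 10.98
tcp_pos: [0.5597, -0.1756, 0.2016]
tcp_rot: [0.966, 0.26, 0.0, 0.0]
force: [-0.8, 0.0, -1.2]
finger_gap: 0.0239
grip_force: 40.0
```

```bash
python3 - <<'E'
from h import *
o=get_obs();print(o["clock"],o["tcp_pos"],o["force"],o["wrist_torque"])
s,_=get_image("side");cv2.imwrite("pics/c6.png",cv2.resize(s[90:165,200:280],(640,600),interpolation=cv2.INTER_CUBIC))
E
```

```text
10.975 [ 0.55966934 -0.17564965  0.20157224] [-0.84643924  0.02812691 -1.2393461 ] [-0.01789895  0.02305332  0.02991648]
```

View pics/c6.png

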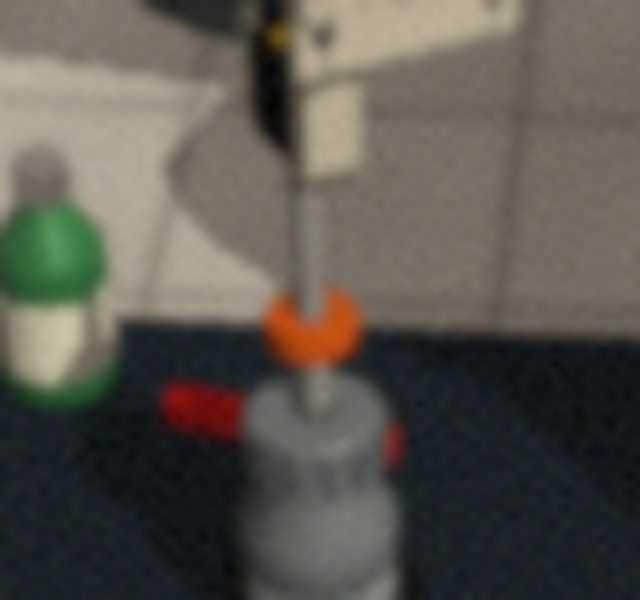

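The rod tip is at the mouth, crop (315,412), and the rim is centred near (318,410). There is no lateral force, so I'll descend slowly while watching force.

Call:
{"method": "carry_out", "body": {"targets": [{"tx": 0.0,"ty": 0.0,"tz": 0.015,"spin": 0.0,"hand": -1.0},{"tx": 0.0,"ty": 0.0,"tz": 0.03,"spin": 0.0,"hand": -1.0},{"tx": 0.0,"ty": 0.0,"tz": 0.045,"spin": 0.0,"hand": -1.0},{"tx": 0.0,"ty": 0.0,"tz": 0.06,"spin": 0.0,"hand": -1.0},{"tx": 0.0,"ty": 0.0,"tz": 0.075,"spin": 0.0,"hand": -1.0}]}}

```text
clock: 11.65
tcp_pos: [0.5596, -0.1756, 0.1941]
tcp_rot: [0.966, 0.26, -0.0, -0.0]
force: [0.4, 0.3, -1.3]
finger_gap: 0.0238
grip_force: 40.0
```

The rod has entered the bore freely, about 9 mm in.

Call:
{"method": "carry_out", "body": {"targets": [{"tx": 0.0,"ty": 0.0,"tz": 0.03,"spin": 0.0,"hand": -1.0},{"tx": 0.0,"ty": 0.0,"tz": 0.06,"spin": 0.0,"hand": -1.0},{"tx": 0.0,"ty": 0.0,"tz": 0.09,"spin": 0.0,"hand": -1.0},{"tx": 0.0,"ty": 0.0,"tz": 0.12,"spin": 0.0,"hand": -1.0},{"tx": 0.0,"ty": 0.0,"tz": 0.15,"spin": 0.0,"hand": -1.0}]}}

```text
clock: 12.28
tcp_pos: [0.5596, -0.1756, 0.1789]
tcp_rot: [0.966, 0.26, -0.0, -0.0]
force: [-0.3, -0.4, -1.0]
finger_gap: 0.024
grip_force: 40.0
```

Call:
{"method": "carry_out", "body": {"targets": [{"tx": 0.0,"ty": 0.0,"tz": 0.01,"spin": 0.0,"hand": -1.0},{"tx": 0.0,"ty": 0.0,"tz": 0.02,"spin": 0.0,"hand": -1.0},{"tx": 0.0,"ty": 0.0,"tz": 0.03,"spin": 0.0,"hand": -1.0},{"tx": 0.0,"ty": 0.0,"tz": 0.04,"spin": 0.0,"hand": -1.0},{"tx": 0.0,"ty": 0.0,"tz": 0.05,"spin": 0.0,"hand": -1.0}]}}

```text
clock: 12.9
tcp_pos: [0.5597, -0.1757, 0.1741]
tcp_rot: [0.966, 0.26, 0.0, 0.0]
force: [-0.1, -0.1, -1.9]
finger_gap: 0.0237
grip_force: 40.0
```

Now the collar contact. The bottom is at least 38 mm deep and the tip is at 28.6 mm, so 7.5 mm more is safe.

Call:
{"method": "carry_out", "body": {"targets": [{"tx": 0.0,"ty": 0.0,"tz": 0.008,"spin": 0.0,"hand": -1.0},{"tx": 0.0,"ty": 0.0,"tz": 0.016,"spin": 0.0,"hand": -1.0},{"tx": 0.0,"ty": 0.0,"tz": 0.024,"spin": 0.0,"hand": -1.0},{"tx": 0.0,"ty": 0.0,"tz": 0.032,"spin": 0.0,"hand": -1.0},{"tx": 0.0,"ty": 0.0,"tz": 0.04,"spin": 0.0,"hand": -1.0}]}}

```text
clock: 13.52
tcp_pos: [0.5597, -0.1757, 0.1702]
tcp_rot: [0.966, 0.26, 0.0, 0.0]
force: [-0.9, 0.4, 2.6]
finger_gap: 0.0238
grip_force: 40.0
```

Call:
{"method": "carry_out", "body": {"targets": [{"tx": 0.0,"ty": 0.0,"tz": 0.007,"spin": 0.0,"hand": -1.0},{"tx": 0.0,"ty": 0.0,"tz": 0.014,"spin": 0.0,"hand": -1.0},{"tx": 0.0,"ty": 0.0,"tz": 0.021,"spin": 0.0,"hand": -1.0},{"tx": 0.0,"ty": 0.0,"tz": 0.028,"spin": 0.0,"hand": -1.0},{"tx": 0.0,"ty": 0.0,"tz": 0.035,"spin": 0.0,"hand": -1.0}]}}

```text
clock: 14.15
tcp_pos: [0.5597, -0.1757, 0.1666]
tcp_rot: [0.966, 0.26, 0.0, 0.0]
force: [-0.2, -0.5, 2.2]
finger_gap: 0.0236
grip_force: 40.0
```

The collar caught the rim and is sliding steadily at about +2.4 N. From here I take 1.5 mm steps with a force check after each.

Call:
{"method": "carry_out", "body": {"targets": [{"tx": 0.0,"ty": 0.0,"tz": 0.005,"spin": 0.0,"hand": -1.0},{"tx": 0.0,"ty": 0.0,"tz": 0.01,"spin": 0.0,"hand": -1.0},{"tx": 0.0,"ty": 0.0,"tz": 0.015,"spin": 0.0,"hand": -1.0},{"tx": 0.0,"ty": 0.0,"tz": 0.015,"spin": 0.0,"hand": -1.0}]}}

```text
clock: 14.65
tcp_pos: [0.5596, -0.1757, 0.1651]
tcp_rot: [0.966, 0.26, -0.0, -0.0]
force: [-0.8, -0.6, 0.7]
finger_gap: 0.024
grip_force: 40.0
```

Call:
{"method": "carry_out", "body": {"targets": [{"tx": 0.0,"ty": 0.0,"tz": 0.005,"spin": 0.0,"hand": -1.0},{"tx": 0.0,"ty": 0.0,"tz": 0.01,"spin": 0.0,"hand": -1.0},{"tx": 0.0,"ty": 0.0,"tz": 0.015,"spin": 0.0,"hand": -1.0}]}}

```text
clock: 15.02
tcp_pos: [0.5596, -0.1757, 0.1636]
tcp_rot: [0.966, 0.26, -0.0, -0.0]
force: [-0.2, -1.2, 2.4]
finger_gap: 0.0237
grip_force: 40.0
```

Call:
{"method": "carry_out", "body": {"targets": [{"tx": 0.0,"ty": 0.0,"tz": 0.005,"spin": 0.0,"hand": -1.0},{"tx": 0.0,"ty": 0.0,"tz": 0.01,"spin": 0.0,"hand": -1.0},{"tx": 0.0,"ty": 0.0,"tz": 0.015,"spin": 0.0,"hand": -1.0}]}}

```text
clock: 15.4
tcp_pos: [0.5596, -0.1757, 0.1621]
tcp_rot: [0.966, 0.26, -0.0, -0.0]
force: [-0.7, -1.2, 1.8]
finger_gap: 0.0235
grip_force: 40.0
```

Call:
{"method": "carry_out", "body": {"targets": [{"tx": 0.0,"ty": 0.0,"tz": 0.005,"spin": 0.0,"hand": -1.0},{"tx": 0.0,"ty": 0.0,"tz": 0.01,"spin": 0.0,"hand": -1.0},{"tx": 0.0,"ty": 0.0,"tz": 0.015,"spin": 0.0,"hand": -1.0}]}}

```text
clock: 15.78
tcp_pos: [0.5598, -0.1757, 0.1611]
tcp_rot: [0.966, 0.26, 0.0, 0.0]
force: [-2.4, 0.0, 8.0]
finger_gap: 0.0237
grip_force: 40.0
```

Force jumped to 8 N at about 41.6 mm. I'll hold to see whether it is the bottom.

Call:
{"method": "carry_out", "body": {"targets": [{"tx": 0.0,"ty": 0.0,"tz": 0.0,"spin": 0.0,"hand": -1.0},{"tx": 0.0,"ty": 0.0,"tz": 0.0,"spin": 0.0,"hand": -1.0}]}}

```text
clock: 16.02
tcp_pos: [0.5597, -0.1757, 0.1611]
tcp_rot: [0.966, 0.26, 0.0, 0.0]
force: [-2.9, 0.6, 6.3]
finger_gap: 0.0239
grip_force: 40.0
```

Call:
{"method": "carry_out", "body": {"targets": [{"tx": 0.0,"ty": 0.0,"tz": 0.003,"spin": 0.0,"hand": -1.0},{"tx": 0.0,"ty": 0.0,"tz": 0.003,"spin": 0.0,"hand": -1.0}]}}

```text
clock: 16.27
tcp_pos: [0.5598, -0.1756, 0.161]
tcp_rot: [0.966, 0.26, 0.0, 0.0]
force: [-2.4, -0.8, 8.0]
finger_gap: 0.0237
grip_force: 40.0
```

Total is 8 N, with a lateral -2.4 N. I'll relieve the side load with 1 mm toward world -x, to tell the bottom from a wall catch.

Call:
{"method": "carry_out", "body": {"targets": [{"tx": -0.004,"ty": -0.002,"tz": 0.0,"spin": 0.0,"hand": -1.0},{"tx": -0.009,"ty": -0.005,"tz": 0.0,"spin": 0.0,"hand": -1.0},{"tx": -0.009,"ty": -0.005,"tz": 0.0,"spin": 0.0,"hand": -1.0}]}}

```text
clock: 16.65
tcp_pos: [0.5592, -0.1757, 0.161]
tcp_rot: [0.966, 0.26, 0.001, 0.0]
force: [2.0, -1.6, 4.2]
finger_gap: 0.0239
grip_force: 40.0
```

Call:
{"method": "carry_out", "body": {"targets": [{"tx": 0.002,"ty": 0.001,"tz": 0.002,"spin": 0.0,"hand": -1.0},{"tx": 0.003,"ty": 0.001,"tz": 0.005,"spin": 0.0,"hand": -1.0},{"tx": 0.003,"ty": 0.001,"tz": 0.005,"spin": 0.0,"hand": -1.0}]}}

```text
clock: 17.02
tcp_pos: [0.5594, -0.1757, 0.1608]
tcp_rot: [0.966, 0.26, 0.001, 0.0]
force: [-0.7, -0.2, 8.9]
finger_gap: 0.0237
grip_force: 40.0
```

```bash
python3 - <<'E'
from h import *
for i in range(4):
    o=get_obs();print(o["clock"],o["tcp_pos"].round(5),o["force"].round(2),o["wrist_torque"].round(3));get_image("side")
E
```

```text
17.025 [ 0.55942 -0.17566  0.16082] [-0.69 -0.24  8.9 ] [-0.056  0.184  0.029]
17.075 [ 0.55942 -0.17566  0.16082] [-1.31 -0.32  9.31] [-0.047  0.155 -0.007]
17.125 [ 0.55945 -0.17565  0.16082] [-0.44 -0.69  9.4 ] [ 0.009  0.181 -0.048]
17.175 [ 0.55943 -0.17566  0.16084] [-0.99  0.15  8.68] [-0.053  0.243 -0.029]
```

The stop is now nearly free of side load at 9 N. It yields about 9 N/mm, which matches the rubber seal's 8 N/mm, so this is the bottom with about 7 N on the pad. Easing off before release.

Call:
{"method": "carry_out", "body": {"targets": [{"tx": 0.0,"ty": 0.0,"tz": -0.004,"spin": 0.0,"hand": -1.0},{"tx": 0.0,"ty": 0.0,"tz": -0.008,"spin": 0.0,"hand": -1.0},{"tx": 0.0,"ty": 0.0,"tz": -0.008,"spin": 0.0,"hand": -1.0}]}}

```text
clock: 17.6
tcp_pos: [0.5593, -0.1756, 0.1611]
tcp_rot: [0.966, 0.26, 0.001, 0.0]
force: [2.2, -1.6, 5.7]
finger_gap: 0.0238
grip_force: 40.0
```

Call:
{"method": "carry_out", "body": {"targets": [{"tx": 0.0,"ty": 0.0,"tz": -0.003,"spin": 0.0,"hand": -1.0},{"tx": 0.0,"ty": 0.0,"tz": -0.006,"spin": 0.0,"hand": -1.0},{"tx": 0.0,"ty": 0.0,"tz": -0.006,"spin": 0.0,"hand": -1.0}]}}

```text
clock: 17.98
tcp_pos: [0.5591, -0.1756, 0.1613]
tcp_rot: [0.966, 0.26, 0.0, 0.0]
force: [3.1, -1.7, 3.7]
finger_gap: 0.0241
grip_force: 40.0
```

Call:
{"method": "carry_out", "body": {"targets": [{"tx": 0.002,"ty": 0.001,"tz": -0.002,"spin": 0.0,"hand": -1.0},{"tx": 0.004,"ty": 0.003,"tz": -0.003,"spin": 0.0,"hand": -1.0},{"tx": 0.004,"ty": 0.003,"tz": -0.003,"spin": 0.0,"hand": -1.0}]}}

```text
clock: 18.35
tcp_pos: [0.5593, -0.1756, 0.1614]
tcp_rot: [0.966, 0.26, -0.0, -0.0]
force: [1.8, -0.3, 2.8]
finger_gap: 0.0237
grip_force: 40.0
```

Light load now. I'll lower the grip force, then open.

Call:
{"method": "carry_out", "body": {"targets": [{"tx": 0.0,"ty": 0.0,"tz": 0.0,"spin": 0.0,"hand": -1.0},{"tx": 0.0,"ty": 0.0,"tz": 0.0,"spin": 0.0,"hand": -1.0},{"tx": 0.0,"ty": 0.0,"tz": 0.0,"spin": 0.0,"hand": -1.0}], "newtons": 5}}

```text
clock: 18.73
tcp_pos: [0.5593, -0.1756, 0.1615]
tcp_rot: [0.966, 0.26, -0.0, -0.0]
force: [0.4, -0.4, 1.3]
finger_gap: 0.0242
grip_force: 5.0
```

Call:
{"method": "carry_out", "body": {"targets": [{"tx": 0.0,"ty": 0.0,"tz": 0.0,"spin": 0.0,"hand": 0.0},{"tx": 0.0,"ty": 0.0,"tz": 0.0,"spin": 0.0,"hand": 0.0},{"tx": 0.0,"ty": 0.0,"tz": 0.0,"spin": 0.0,"hand": 0.0},{"tx": 0.0,"ty": 0.0,"tz": 0.0,"spin": 0.0,"hand": 0.0},{"tx": 0.0,"ty": 0.0,"tz": 0.0,"spin": 0.0,"hand": 0.0}]}}

```text
clock: 19.35
tcp_pos: [0.5594, -0.1756, 0.1615]
tcp_rot: [0.966, 0.26, -0.0, -0.0]
force: [0.0, -0.1, -0.1]
finger_gap: 0.0465
grip_force: 0.0
```

Released at 46 mm opening. Rising straight up clear of the gauge, then a check.

Call:
{"method": "carry_out", "body": {"targets": [{"tx": 0.0,"ty": 0.0,"tz": -0.1,"spin": 0.0,"hand": 0.0},{"tx": 0.0,"ty": 0.0,"tz": -0.3,"spin": 0.0,"hand": 0.0},{"tx": 0.0,"ty": 0.0,"tz": -0.55,"spin": 0.0,"hand": 0.0},{"tx": 0.0,"ty": 0.0,"tz": -0.8,"spin": 0.0,"hand": 0.0},{"tx": 0.0,"ty": 0.0,"tz": -1.0,"spin": 0.0,"hand": 0.0}]}}

```text
clock: 19.98
tcp_pos: [0.5596, -0.1757, 0.2641]
tcp_rot: [0.966, 0.26, 0.001, 0.001]
force: [-0.2, 0.0, 0.1]
finger_gap: 0.0467
grip_force: 0.0
```

Call:
{"method": "carry_out", "body": {"targets": [{"tx": -0.15,"ty": 0.0,"tz": 0.0,"spin": 0.0,"hand": 0.0},{"tx": -0.3,"ty": 0.0,"tz": 0.0,"spin": 0.0,"hand": 0.0},{"tx": -0.3,"ty": 0.0,"tz": 0.0,"spin": 0.0,"hand": 0.0},{"tx": -0.3,"ty": 0.0,"tz": 0.0,"spin": 0.0,"hand": 0.0},{"tx": -0.3,"ty": 0.0,"tz": 0.0,"spin": 0.0,"hand": 0.0}]}}

```text
clock: 20.6
tcp_pos: [0.5336, -0.1906, 0.2612]
tcp_rot: [0.965, 0.26, -0.0, -0.0]
force: [0.7, -0.3, -0.5]
finger_gap: 0.0463
grip_force: 0.0
```

```bash
python3 - <<'E'
from h import *
o,c,p,d=look();s,_=get_image("side");print(o["clock"],o["tcp_pos"])
a,k=blob(s,(4,150,120),(16,255,255),(215,100,270,165));print("collar side",a,k,"pred, under at rim:",pix("side",[.5596,-.1756,.101]))
b,k=blob(s,(22,120,100),(35,255,255),(215,70,270,130));w,k2,X=dot(p,c,.199,(200,100,320,230));print("dot",b,k,w,k2,X,two(ray("side",b),ray("wrist",w,c)))
cv2.imwrite("pics/c7.png",np.hstack([cv2.resize(s[75:165,200:280],(350,394),interpolation=cv2.INTER_CUBIC),cv2.resize(p[100:240,180:335],(436,394),interpolation=cv2.INTER_CUBIC)]))
E
```

```text
20.6 [ 0.53359757 -0.19062878  0.26124666]
collar side [238.57971014 139.63768116] 69 pred, under at rim: [238.70680887 140.5671938 ]
dot [234.55 109.35] 20 [249.72594752 152.71428571] 343 [ 0.56580234 -0.16854285  0.199     ] (array([ 0.56608654, -0.16832323,  0.20477846]), np.float64(0.000941042121074552))
```

View pics/c7.png

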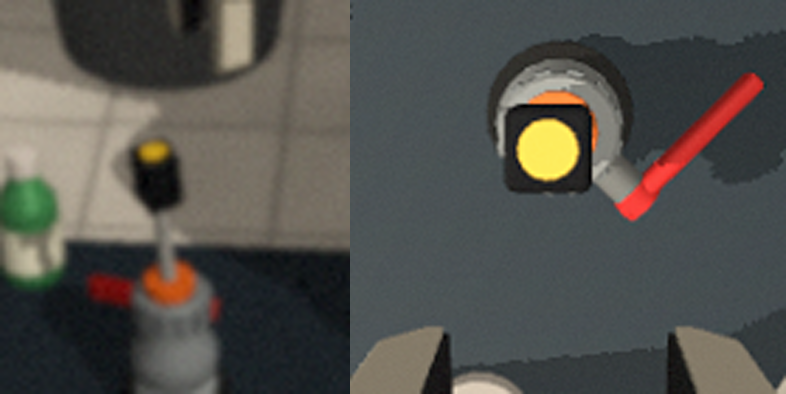

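The gauge stands released in the port with the collar at the rim (side (238.6,139.6)). It leans about 0.07 rad, because the bore is wider than the rod. At that lean the collar's edge may carry part of the weight, so I'll press gently on the gauge's top with shut fingers. That seats the rod and pushes the collar up in this resting pose.

Call:
{"method": "carry_out", "body": {"targets": [{"tx": 0.2,"ty": -0.015,"tz": 0.0,"spin": 0.0,"hand": -1.0},{"tx": 0.39,"ty": -0.03,"tz": 0.0,"spin": 0.0,"hand": -1.0},{"tx": 0.39,"ty": -0.03,"tz": 0.0,"spin": 0.0,"hand": -1.0},{"tx": 0.39,"ty": -0.03,"tz": 0.0,"spin": 0.0,"hand": -1.0},{"tx": 0.39,"ty": -0.03,"tz": 0.0,"spin": 0.0,"hand": -1.0}]}}

```text
clock: 21.32
tcp_pos: [0.5655, -0.1687, 0.2616]
tcp_rot: [0.966, 0.26, -0.0, 0.0]
force: [-0.5, 0.6, -0.2]
finger_gap: 0.0021
grip_force: 0.0
```

Call:
{"method": "carry_out", "body": {"targets": [{"tx": 0.0,"ty": 0.0,"tz": 0.15,"spin": 0.0,"hand": -1.0},{"tx": 0.0,"ty": 0.0,"tz": 0.3,"spin": 0.0,"hand": -1.0},{"tx": 0.0,"ty": 0.0,"tz": 0.45,"spin": 0.0,"hand": -1.0},{"tx": 0.0,"ty": 0.0,"tz": 0.53,"spin": 0.0,"hand": -1.0},{"tx": 0.0,"ty": 0.0,"tz": 0.53,"spin": 0.0,"hand": -1.0}]}}

```text
clock: 21.95
tcp_pos: [0.5656, -0.1685, 0.208]
tcp_rot: [0.966, 0.26, -0.0, -0.0]
force: [-0.7, -0.7, -0.4]
finger_gap: 0.0004
grip_force: 0.0
```

Call:
{"method": "carry_out", "body": {"targets": [{"tx": 0.0,"ty": 0.0,"tz": 0.01,"spin": 0.0,"hand": -1.0},{"tx": 0.0,"ty": 0.0,"tz": 0.02,"spin": 0.0,"hand": -1.0},{"tx": 0.0,"ty": 0.0,"tz": 0.03,"spin": 0.0,"hand": -1.0},{"tx": 0.0,"ty": 0.0,"tz": 0.04,"spin": 0.0,"hand": -1.0},{"tx": 0.0,"ty": 0.0,"tz": 0.05,"spin": 0.0,"hand": -1.0}]}}

```text
clock: 22.58
tcp_pos: [0.5662, -0.1688, 0.2051]
tcp_rot: [0.966, 0.26, 0.001, 0.001]
force: [-0.1, -1.4, 12.7]
finger_gap: 0.0009
grip_force: 6.2
```

Call:
{"method": "carry_out", "body": {"targets": [{"tx": 0.0,"ty": 0.0,"tz": 0.005,"spin": 0.0,"hand": -1.0},{"tx": 0.0,"ty": 0.0,"tz": 0.01,"spin": 0.0,"hand": -1.0},{"tx": 0.0,"ty": 0.0,"tz": 0.015,"spin": 0.0,"hand": -1.0}]}}

```text
clock: 22.95
tcp_pos: [0.5665, -0.1689, 0.2044]
tcp_rot: [0.966, 0.26, 0.001, 0.001]
force: [-0.4, -0.5, 16.7]
finger_gap: 0.0004
grip_force: 8.3
```

Contact came a little high at about 0.206, and the total is 16.7 N (under 15 N on the pad). The rod is well seated, so I'm backing off now.

Call:
{"method": "carry_out", "body": {"targets": [{"tx": 0.0,"ty": 0.0,"tz": -0.01,"spin": 0.0,"hand": -1.0},{"tx": 0.0,"ty": 0.0,"tz": -0.02,"spin": 0.0,"hand": -1.0},{"tx": 0.0,"ty": 0.0,"tz": -0.03,"spin": 0.0,"hand": -1.0},{"tx": 0.0,"ty": 0.0,"tz": -0.05,"spin": 0.0,"hand": -1.0},{"tx": 0.0,"ty": 0.0,"tz": -0.1,"spin": 0.0,"hand": -1.0}]}}

```text
clock: 23.58
tcp_pos: [0.5655, -0.1685, 0.2118]
tcp_rot: [0.966, 0.26, -0.0, -0.0]
force: [0.4, -0.4, -0.5]
finger_gap: 0.0008
grip_force: 0.0
```

Call:
{"method": "carry_out", "body": {"targets": [{"tx": 0.0,"ty": 0.0,"tz": -0.2,"spin": 0.0,"hand": -1.0},{"tx": 0.0,"ty": 0.0,"tz": -0.5,"spin": 0.0,"hand": -1.0},{"tx": -0.2,"ty": 0.0,"tz": -0.6,"spin": 0.0,"hand": -1.0},{"tx": -0.4,"ty": 0.0,"tz": -0.6,"spin": 0.0,"hand": -1.0},{"tx": -0.4,"ty": 0.0,"tz": -0.6,"spin": 0.0,"hand": -1.0}]}}

```text
clock: 24.2
tcp_pos: [0.5296, -0.1895, 0.2715]
tcp_rot: [0.966, 0.26, -0.0, -0.0]
force: [0.3, -0.3, 0.5]
finger_gap: 0.0006
grip_force: 0.0
```

Call:
{"method": "carry_out", "body": {"targets": [{"tx": 0.0,"ty": 0.0,"tz": 0.0,"spin": 0.0,"hand": -1.0},{"tx": 0.0,"ty": 0.0,"tz": 0.0,"spin": 0.0,"hand": -1.0},{"tx": 0.0,"ty": 0.0,"tz": 0.0,"spin": 0.0,"hand": -1.0}]}}

```text
clock: 24.58
tcp_pos: [0.5313, -0.1885, 0.2717]
tcp_rot: [0.965, 0.261, -0.0, -0.0]
force: [-0.4, 0.4, -0.0]
finger_gap: 0.0004
grip_force: 0.0
```

```bash
python3 - <<'E'
from h import *
o,c,p,d=look();s,_=get_image("side");print(o["clock"],o["tcp_pos"])
a,k=blob(s,(4,150,120),(16,255,255),(215,100,270,165));print("collar side",a,k)
b,k=blob(s,(22,120,100),(35,255,255),(215,70,270,130));w,k2,X=dot(p,c,.205,(200,80,320,240));print("dot",b,k,w,k2,X,two(ray("side",b),ray("wrist",w,c)))
cv2.imwrite("pics/c8.png",np.hstack([cv2.resize(s[75:165,200:280],(350,394),interpolation=cv2.INTER_CUBIC),cv2.resize(p[90:230,180:335],(436,394),interpolation=cv2.INTER_CUBIC)]))
E
```

```text
24.575 [ 0.53129962 -0.18846632  0.2717186 ]
collar side [238.47297297 139.10810811] 74
dot [234.68421053 109.31578947] 19 [253.8343949  149.45859873] 314 [ 0.56678186 -0.16812077  0.205     ] (array([ 0.56602112, -0.16830547,  0.20484067]), np.float64(0.0015144749116426607))
```

View pics/c8.png

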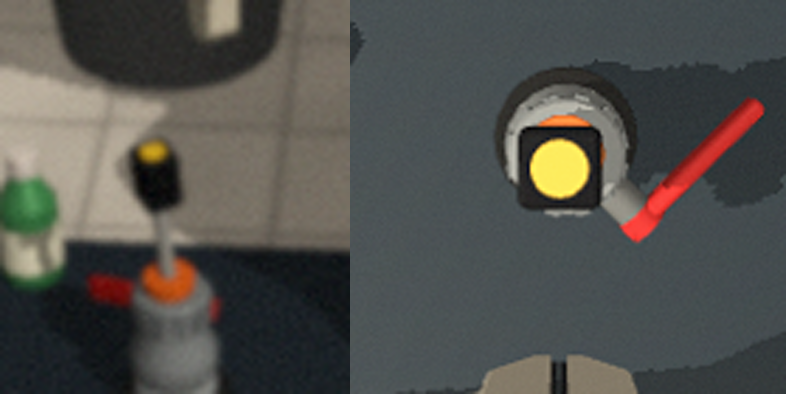

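The gauge stands released, leaning only by the bore's play (dot at wrist (254,149), unchanged). The collar is at the rim, about 1 mm higher than before the press, so the rod carries the weight on the bottom. The gripper is clear, so I'm handing in.

```bash
python3 -c "
from station import *
print(hand_in())"
```

```text
the job is handed in; nothing more can be done
None
```

I handed the job in with the gauge standing released in the port: I judge the rod to be on the bottom at about 42 mm and the collar at the rim. It leans about 0.07 rad from the bore's play; pad force was never measured directly, but my highest reading was 16.7 N on the tool, and no verdict came back.

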